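# Clear the charging bay and dock the charger

### The job

Birch kindling chips are lying in the battery charger's bay. Take the scraper block from the aluminium tray, wipe all four chips along the bay into its yellow trough (move the chips with the scraper only, not with the gripper), and stand the scraper back in the tray, flat on the tray's floor. Then carry the blue charger over by its handle and lower it in hand, without dropping it, until it stands flat between the bay's rails, wholly on the plate with its button end towards the trough; let go, press its green button fully down, and leave the canister, torch and wrench where they are.

Things in the scene. Friction and masses are not known exactly. Their poses are not given: they have to be found in the camera images.
- bay: Fixed bay. Origin on the table (z = 0) under the middle of its grey plate; z up. Plate: bay x -120 to +120 mm, top 50 mm above the table. Dark rails, 8 mm thick, along both long edges (inner faces y = -70 and +70, tops 62 mm above the table). Both lane ends are open: bare table beyond +x, the yellow trough beyond -x. Wipe towards the bay's -x.
- trough (a point): Centre of the floor (6 mm above the table) of the open yellow trough joined to the -x end of the bay's plate; inside 134 mm long (bay x -120 to -254) and 140 mm or more wide, walls 50 mm above the table. Chips pushed off the plate's -x edge drop into it.
- tray: Fixed aluminium tray, 130 (its x) by 200 mm (its y), walls 4 mm thick, 20 mm high, floor 4 mm thick. Origin at the centre of its underside, z up. Six fixed steel sockets (22 mm diameter, tops 34 mm above the table) stand in a row inside, at x = +46 mm; the scraper lives beside them, near x = -18 mm, y = 0, its long side along the tray's y.
- scraper: Scraper block standing upright in the tray. Origin at the centre of its flat underside, z up. Wooden block 36 mm (x) by 128 mm (y) by 30 mm high; on it, centred, an orange grip 24 mm thick (x), 80 mm long (y), from 30 to 80 mm above the underside. About 0.2 kg. Symmetric under a half turn about z.
- charger: Loose blue charger, upright on the table. Origin at the centre of its underside, z up. Body 170 (x) by 125 (y) by 60 mm high. Black handle over the middle: bar 80 mm long (x), 22 mm wide (y), 86 to 102 mm above the underside, on two 22 mm wide posts at x = -33 and +33 (14 mm thick). The button end is -x. About 0.65 kg.
- power_top (a point): Centre of the top face of the charger's green push button (28 mm diameter), on the charger's centre line 63 mm from its middle towards the -x end; moves with the button.
- power (a joint): Travel of the green button in m: 0 released, 0.006 fully down, pressed downwards; springs back; about 5 N when fully down.
- chip0: Loose birch chip, 60 mm (x) by 20 mm (y) by 9 mm, 12 g, lying on the bay's plate between the rails. Origin at the centre of its underside.
- chip1: Loose birch chip, 60 mm (x) by 20 mm (y) by 9 mm, 12 g, lying on the bay's plate between the rails. Origin at the centre of its underside.
- chip2: Loose birch chip, 60 mm (x) by 20 mm (y) by 9 mm, 12 g, lying on the bay's plate between the rails. Origin at the centre of its underside.
- chip3: Loose birch chip, 60 mm (x) by 20 mm (y) by 9 mm, 12 g, lying on the bay's plate between the rails. Origin at the centre of its underside.
- canister: Bystander: red plastic screw-top canister with a black cap, 96 mm diameter, 150 mm high, standing on the table. Origin at the centre of its underside.
- torch: Bystander: black torch, 150 mm long (x), 44 mm diameter, lying on the table. Origin on its underside, mid-length.
- wrench: Bystander: steel terminal wrench, 160 mm long (x), lying on the table. Origin on its underside.
Things that resemble listed ones, but are neither listed nor needed, are in the scene too. What is shaped like the chip1 but purple is not meant. Several things look just like the scraper: the one meant starts farthest to the robot's right.

How it is judged:
On the way, in this order (a step that is already met when the one before it is completed fails the run):
1. the scraper is held and lifted out of the tray while the chips are still on the bay's plate (contact force between the fingers and scraper above 1 N and z of scraper in the frame of tray above 0.022 m and z of each of chip0, chip1, chip2, chip3 in the frame of bay above 0.046 m), for 0.1 s.
2. all four chips are in the trough, with the scraper still in the gripper (contact force between the fingers and scraper above 1 N and x of chip0 in the frame of bay between -0.262 and -0.118 m and y of chip0 in the frame of bay between -0.08 and 0.08 m and z of each of chip0, chip1, chip2, chip3 in the frame of bay below 0.046 m and x of chip1 in the frame of bay between -0.262 and -0.118 m and y of chip1 in the frame of bay between -0.08 and 0.08 m and x of chip2 in the frame of bay between -0.262 and -0.118 m and y of chip2 in the frame of bay between -0.08 and 0.08 m and x of chip3 in the frame of bay between -0.262 and -0.118 m and y of chip3 in the frame of bay between -0.08 and 0.08 m), for 0.2 s.
3. the scraper stands flat on the tray's floor, released (contact force between the fingers and scraper below 0.1 N and x of scraper in the frame of tray between -0.06 and 0.06 m and y of scraper in the frame of tray between -0.09 and 0.09 m and z of scraper in the frame of tray between -0.002 and 0.009 m and angle between scraper's own z axis and vertical below 0.08 rad and linear speed of scraper below 0.02 m/s), for 0.2 s.
4. the charger is lowered in hand until it stands flat on the plate between the rails, button end towards the trough (contact force between the fingers and charger above 0.5 N and x of charger in the frame of bay between -0.036 and 0.036 m and y of charger in the frame of bay between -0.012 and 0.012 m and z of charger in the frame of bay between 0.046 and 0.0545 m and angle between charger's own z axis and vertical below 0.05 rad and x of power_top in the frame of bay below -0.02 m), for 0.1 s.
5. the green button is pressed down while the charger stands in the bay (value of joint power above 0.0045 m and x of charger in the frame of bay between -0.036 and 0.036 m and y of charger in the frame of bay between -0.012 and 0.012 m and z of charger in the frame of bay between 0.046 and 0.0545 m and angle between charger's own z axis and vertical below 0.05 rad and x of power_top in the frame of bay below -0.02 m), for 0.05 s.
At the end, for the whole second after the job is handed in: All chips in the trough, below the plate; scraper within 0.08 rad of upright on the floor of the tray, released; charger flat (0.05 rad) on the plate between the rails, centre within 36 mm of the plate's middle along the bay, button end towards the trough; button out, all at rest (x of chip0 in the frame of bay between -0.262 and -0.118 m and y of chip0 in the frame of bay between -0.08 and 0.08 m and z of each of chip0, chip1, chip2, chip3 in the frame of bay below 0.046 m and x of chip1 in the frame of bay between -0.262 and -0.118 m and y of chip1 in the frame of bay between -0.08 and 0.08 m and x of chip2 in the frame of bay between -0.262 and -0.118 m and y of chip2 in the frame of bay between -0.08 and 0.08 m and x of chip3 in the frame of bay between -0.262 and -0.118 m and y of chip3 in the frame of bay between -0.08 and 0.08 m and x of scraper in the frame of tray between -0.06 and 0.06 m and y of scraper in the frame of tray between -0.09 and 0.09 m and z of scraper in the frame of tray between -0.002 and 0.009 m and angle between scraper's own z axis and vertical below 0.08 rad and linear speed of each of scraper, charger below 0.02 m/s and x of charger in the frame of bay between -0.036 and 0.036 m and y of charger in the frame of bay between -0.012 and 0.012 m and z of charger in the frame of bay between 0.046 and 0.0545 m and angle between charger's own z axis and vertical below 0.05 rad and x of power_top in the frame of bay below -0.02 m and value of joint power below 0.002 m); the robot touches nothing.
It fails at once if the gripper or arm touches a chip (contact force between any of the fingers, the arm and chip0 above 0.3 N or contact force between any of the fingers, the arm and chip1 above 0.3 N or contact force between any of the fingers, the arm and chip2 above 0.3 N or contact force between any of the fingers, the arm and chip3 above 0.3 N).
It fails at once if the charger touches a chip (contact force between charger and chip0 above 0.3 N or contact force between charger and chip1 above 0.3 N or contact force between charger and chip2 above 0.3 N or contact force between charger and chip3 above 0.3 N).
It fails at once if the canister, torch or wrench is moved more than 20 mm (distance of any of canister, torch, wrench from where it was at the start of the episode above 0.02 m).
It also fails if it takes over 72 s, if anything falls off the work surface, if the arm or the gripper's body presses on something with over 40 N, if the wrist force passes 120 N, or if a joint passes its speed limit or range.

### The arm

A 6-joint arm with a two-finger parallel gripper is mounted at the origin on the work surface. World frame = base frame: x ahead of the robot, y to its left, z up, the work surface at z = 0. Lengths are in m, angles in rad, forces in N, time in s.
With the tool pointing down it reaches from about 0.35 to 0.975 m from the base axis. Payload 4.9 kg.
Tool frame: the origin (TCP) lies midway between the tips of the shut fingers; the grasp point (between the pads) lies 19 mm behind it (ctrl.hold_point_z is the distance from the TCP to the grasp point, in m); z points along the fingers, y is the line along which they close (so a half turn about z gives the same grasp; the last joint's range is limited). The gripper opens to 85 mm and grips with 20 to 120 N. Pads are 22 mm wide; open, the fingers measure 114 mm over their backs; the gripper's body (76 mm by 85 mm) begins 54 mm behind the grasp point. The pads swing forward as they close: fully open they stand 13 mm farther back than shut.
Start: joints at [-0.119, 0.053, 1.613, -0, 1.476, -0.119], TCP at [0.625, 0, 0.231] pointing down, gripper open.
Joint ranges: [-3.01, 3.01], [-1.01, 2.22], [0.06, 2.58], [-1.02, 4.17], [0.09, 2.62], [-3.14, 3.14]. Speed limits (rad/s): [2.57, 2.57, 3.14, 3.14, 3.14, 3.14].

### API

Orientations are given as a rotation vector (axis times angle).
In Python, from station import status, viewer, finish_job, ctrl gives the robot as it stands.
- The arm moves only by the shell command python3 -m jog 'ROWS' [FORCE]. ROWS is JSON, a list of rows, each a list of 7 numbers: the turn, a rotation vector about the tool's x, y, z each as a share of 5 degrees, from -1 to 1, then the shift along the tool's x, y, z each as a share of 30 mm, from -1 to 1, then the opening, from -1 (shut) to 1 (fully open). A call has 1 to 5 rows; each row shifts and turns the commanded pose from where the row before left it, along the tool's axes as they then stand; what a row does not reach is not made up. A row lasts 1/8 s, in which the tool goes at most 62.5 mm and 10.7 degrees, less where a joint would pass 70% of its speed; a pose out of reach is approached as far as the arm can. A call with a number of a shift or a turn outside -1 to 1 is refused whole. A call with a gripper value outside its range is refused whole. The fingers move at their own pace and stop on an object; FORCE is the grip in N (left out, the last holds). Time passes only in rows, so rows that do not move let the fingers close. It gives the time, the measured TCP pose, the force, the opening and the grip force at its end, in the units of the state.
- status.get_obs(): the state, without advancing time (a new reading comes with each control period).
- viewer.get_image(name): name is "scene" or "side" or "wrist"; returns a dict with "img" (384x512x3 uint8, red, green, blue), "fovy" (degrees; the focal length in pixels is half the picture's height over the tangent of half this angle, whatever the lens; pixels are square), "cx", "cy" (the principal point, pixels), "distortion" ([k1, k2, p1, p2, k3] as OpenCV has them; the pictures are not rectified), "rvec" (rotation vector, rad) and "tvec" (3), from world to camera coordinates, as OpenCV has them. Camera axes: x right, y down, z forward; pixel columns grow to the right and rows downward; lengths in m; the calibration is good to about 2 mm. A picture is of the moment at which its call begins. There is no depth.
- finish_job(): hands the job in; it is judged then, once.
The state is a dict: "t": time; "q": joint angles; "dq": joint speeds; "effort": joint torques, N m; "tool_pos": TCP position; "tool_rot": TCP orientation; "contact_force": force on the tool from outside, world axes, zero at the start; "wrist_torque": the same for the moment, N m; "opening": finger opening in m; "grip_force": force on a finger pad.
Only numpy, scipy, OpenCV 4.12 (cv2) and the standard library are available. Lean on these libraries where they do the work, as an engineer would, in place of code of your own. Each camera call takes 0.05 s, during which the arm holds its last target. There are 200 camera calls.

## Working session

There is one attempt and no reset: what is moved stays moved. The work goes in short steps, Python scripts to look and compute and a shell command to move; the robot and the scene stay as the last step left them, time stands still between calls to the robot, and variables do not carry over. Pictures are saved under pics/ and viewed, at most 10 in all, crops included, and the job is handed in when it is done.

```bash
ls; mkdir -p pics; python3 - <<'E'
from station import status, viewer, ctrl
import cv2, numpy as np
o=status.get_obs(); print(o['tool_pos'],o['tool_rot'],o['opening'],ctrl.hold_point_z)
for n in ['scene','side','wrist']:
    d=viewer.get_image(n); cv2.imwrite(f'pics/{n}0.png',cv2.resize(d['img'][:,:,::-1],(796,597) ))
    print(n,d['fovy'],d['cx'],d['cy'],d['distortion'],d['rvec'],d['tvec'])
    R=cv2.Rodrigues(np.array(d['rvec'],float))[0]; print(-R.T@d['tvec'], R[2])
E
```

```text
pics
[6.24387753e-01 8.21124206e-05 2.30091560e-01] [-2.22032839e+00 -2.22029217e+00  1.94694003e-03] 0.08553981919025778 0.0187
scene 50.52117378168212 256.20980105589257 189.1800488345015 [-0.05087575  0.          0.          0.          0.        ] [ 2.332631    0.91373971 -0.32827774] [-0.35275065 -0.2181988   1.24491345]
[ 0.9051564  -0.44276849  0.84053626] [-0.42656939  0.44726513 -0.78612497]
side 51.61664809891855 253.94583715872 191.37129842408055 [-0.04796973  0.          0.          0.          0.        ] [ 2.3138304  -0.64133707  0.24926548] [-0.43361097  0.25421296  1.09775369]
[ 0.08393328 -0.71138476  0.97190164] [ 0.34958761  0.58958443 -0.72813371]
wrist 59.35863628979007 259.38465680875413 188.99603975614448 [-0.1010153  0.         0.         0.         0.       ] [-2.81439163e+00 -3.18832976e-04  1.51270328e-03] [-0.62474569 -0.04096758  0.38006557]
[0.62514532 0.08338639 0.37239146] [-0.00101005 -0.32139348 -0.9469452 ]
```

View pics/scene0.png

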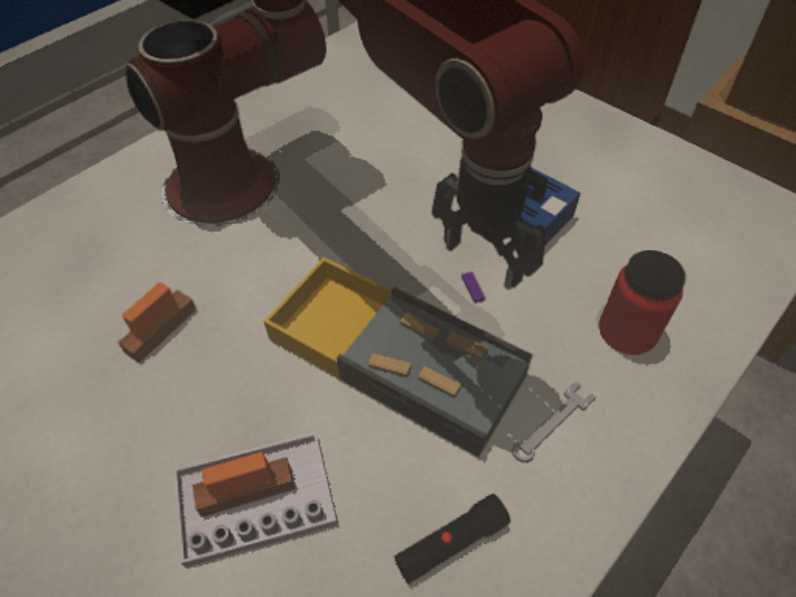

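View pics/side0.png

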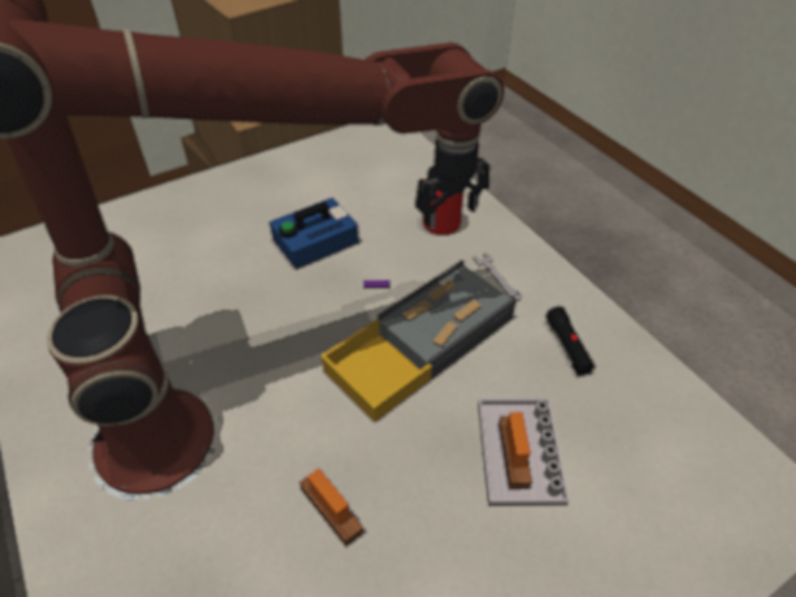

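Scene view: candidate scrapers are the one in the tray at (240,480) and a lookalike on the bare table at (155,320). The side view shows the same two at (517,450) and (333,505). Charger in the side view is at (315,232), with its green button at (288,227). The chips lie on the plate at scene (390,364), (440,380), (420,325) and (466,344), and the purple decoy is at (473,286).

```bash
cat > h.py <<'E'
from station import status, viewer, ctrl
import cv2, numpy as np
S=512/796
def cam(d):
    f=192/np.tan(np.radians(d['fovy'])/2)
    K=np.array([[f,0,d['cx']],[0,f,d['cy']],[0,0,1]],float)
    return K,np.array(d['distortion'],float),cv2.Rodrigues(np.array(d['rvec'],float))[0],np.array(d['tvec'],float)
def cast(d,px,z,scaled=False):
    K,D,R,t=cam(d); p=np.array(px,float).reshape(-1,1,2)*(S if scaled else 1)
    u=cv2.undistortPoints(p,K,D).reshape(-1,2); r=np.c_[u,np.ones(len(u))]@R; c=-R.T@t
    return c+r*((z-c[2])/r[:,2])[:,None]
def proj(d,P):
    K,D,R,t=cam(d); return cv2.projectPoints(np.array(P,float).reshape(-1,3),cv2.Rodrigues(R)[0],t,K,D)[0].reshape(-1,2)
def mask(img,lo,hi): return cv2.inRange(cv2.cvtColor(img,cv2.COLOR_RGB2HSV),lo,hi)
E
python3 - <<'E'
from h import *
np.set_printoptions(precision=4,suppress=True)
s=viewer.get_image('scene'); e=viewer.get_image('side')
def c(n,a,b,z): 
    print(n); 
    if a: print(' scene',cast(s,a,z,True)[:,:2].tolist() and cast(s,a,z,True)[:,:2].round(4).tolist())
    if b: print(' side',cast(e,b,z,True)[:,:2].round(4).tolist())
c('tray top',[(178,470),(317,437),(338,525),(184,563)],[(490,503),(479,402),(548,402),(566,502)],.02)
c('rail tops',[(394,290),(531,354),(481,453),(339,360)],[(380,322),(462,262),(519,296),(431,366)],.062)
c('trough',[(324,260),(266,323)],[(323,356),(376,417)],.05)
c('chips',[(390,364),(440,380),(420,325),(466,344)],[(446,334),(468,310),(416,311),(441,290)],.059)
c('charger top',None,[(270,233),(333,200),(358,240)],.06)
c('btn',None,[(288,226)],.066)
for n,d in (('scene',s),('side',e)):
    m=mask(d['img'],(5,170,90),(14,255,255))
    for k in cv2.findContours(m,0,1)[0]:
        if cv2.contourArea(k)>100: print(n,cv2.contourArea(k),cv2.minAreaRect(k), cast(d,[cv2.minAreaRect(k)[0]],.07))
    x0,y0,w=(110,270,150) if n=='scene' else (300,250,80)
    cr=d['img'][y0:y0+int(w*.75),x0:x0+w]; cv2.imwrite(f'pics/tray_{n}.png',cv2.resize(cr,(640,480),interpolation=3)[:,:,::-1])
E
```

```text
tray top
 scene [[0.4464, -0.4044], [0.5499, -0.2405], [0.6609, -0.3059], [0.5543, -0.4719]]
 side [[0.4383, -0.4125], [0.538, -0.2454], [0.6463, -0.3111], [0.5448, -0.4756]]
rail tops
 scene [[0.4721, 0.0016], [0.7008, 0.0497], [0.743, -0.1203], [0.5021, -0.1469]]
 side [[0.4623, -0.016], [0.6976, 0.0407], [0.739, -0.1013], [0.4891, -0.1569]]
trough
 scene [[0.3359, -0.0238], [0.3645, -0.1724]]
 side [[0.3328, -0.0249], [0.3521, -0.1927]]
chips
 scene [[0.5599, -0.1004], [0.6305, -0.0716], [0.5458, -0.0194], [0.6188, 0.0009]]
 side [[0.5571, -0.1058], [0.6296, -0.0769], [0.5394, -0.0256], [0.6144, -0.003]]
charger top
 side [[0.3831, 0.3445], [0.5596, 0.3779], [0.5419, 0.2202]]
btn
 side [[0.4258, 0.3387]]
side 370.0 ((210.96531677246094, 319.455810546875), (35.945980072021484, 12.63725757598877), 51.842769622802734) [[ 0.2113 -0.2907  0.07  ]]
side 305.5 ((332.5115966796875, 283.07513427734375), (34.82109832763672, 11.93648910522461), 81.25383758544922) [[ 0.5236 -0.3631  0.07  ]]
```

View pics/tray_scene.png

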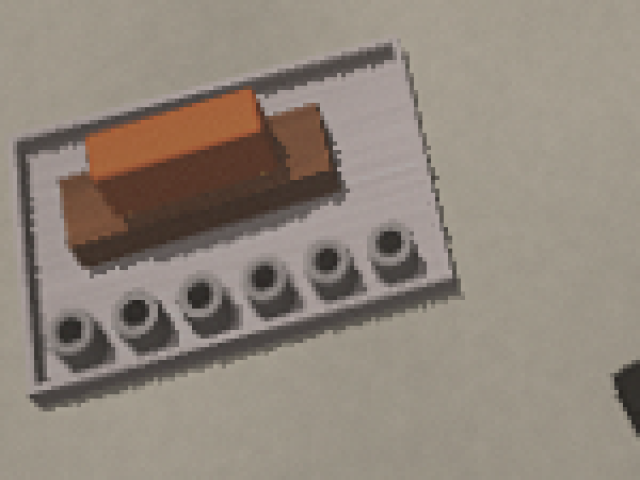

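The scraper in the tray is the correct one: its y is about -0.36, against -0.29 for the table lookalike, so it lies farthest to the robot's right. The crop shows it upright beside the sockets, with its grip top spanning crop pixels (87,138) to (262,133).

```bash

python3 -m jog '[[0,0,0,-1,-0.28,0,1],[0,0,0,-1,-0.28,0,1],[0,0,0,-1,-0.28,0,1],[0,0,0,-1,-0.28,0,1],[0,0,0,-1,-0.28,0,1]]' >/dev/null
python3 -m jog '[[0,0,0,-1,-0.28,0,1],[0,0,0,-1,-0.28,0,1],[0,0,0,-1,-0.28,0,1],[0,0,0,-1,-0.28,0,1],[0,0,0,-1,-0.28,0,1]]' >/dev/null
python3 -m jog '[[0,0,0,-1,-0.28,0,1],[0,0,0,-1,-0.28,0,1],[0,0,1,0,0,0,1],[0,0,1,0,0,0,1],[0,0,1,0,0,0,1]]' >/dev/null
python3 -m jog '[[0,0,1,0,0,0,1],[0,0,1,0,0,0,1],[0,0,1,0,0,0,1],[0,0,0.2,0,0,0,1],[0,0,0,0,0,0,1]]'
python3 - <<'E'
from h import *
s=viewer.get_image('scene'); e=viewer.get_image('side'); w=viewer.get_image('wrist')
import pickle; pickle.dump((s,e,w),open('a.pkl','wb'))
q=[w['img'],s['img'][170:310,160:350],e['img'][80:280,160:345]]
cv2.imwrite('pics/w1.png',cv2.resize(q[0],(768,576))[:,:,::-1])
a=cv2.resize(q[1],(760,560),interpolation=2); cv2.imwrite('pics/bay_s.png',a[:,:,::-1])
a=cv2.resize(q[2],(555,600),interpolation=2); cv2.imwrite('pics/bay_e.png',a[:,:,::-1])
E
```

```text
t: 2.75
tool_pos: [0.5241, -0.36, 0.2312]
tool_rot: [-2.733, -1.548, 0.0]
contact_force: [-0.6, 0.6, -0.3]
opening: 0.0855
grip_force: 0.0
```

View pics/w1.png

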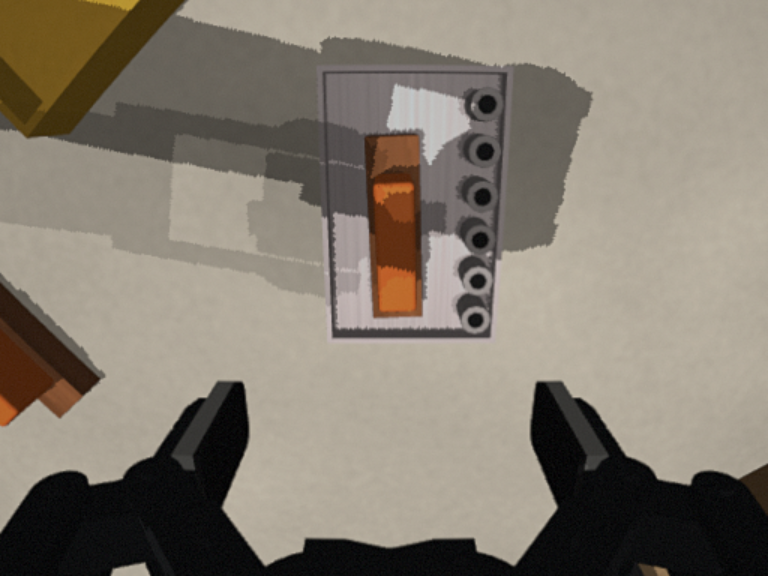

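View pics/bay_s.png

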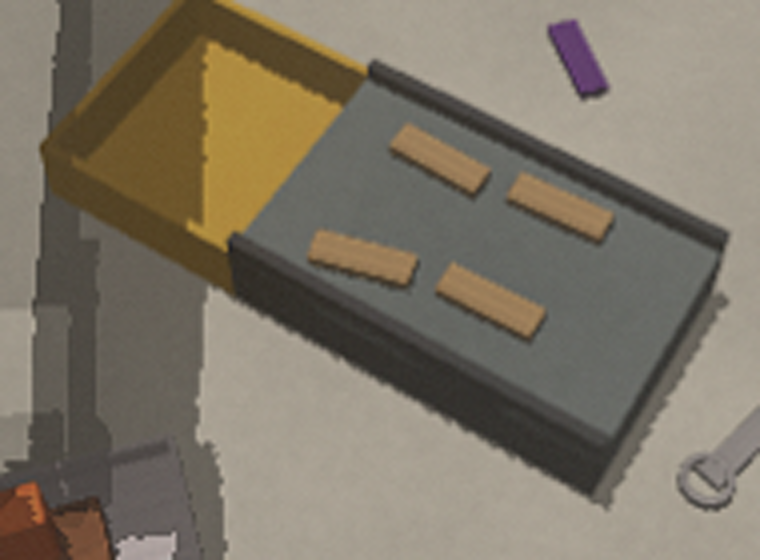

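View pics/bay_e.png

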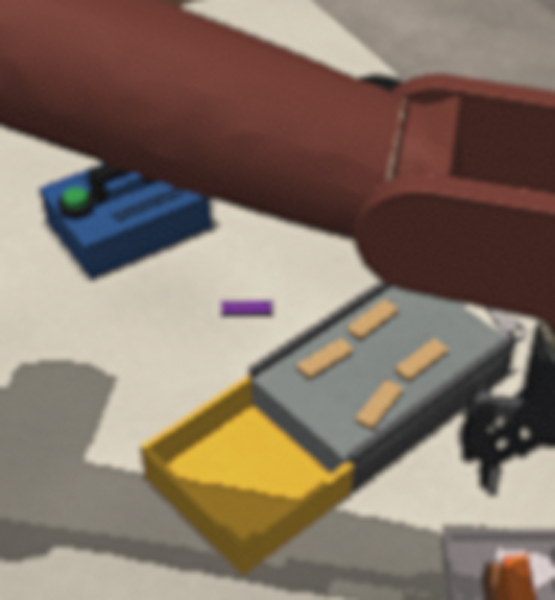

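The wrist view shows the grip top at (374..414, 183..314), with the sockets to its right. The bay views show the four chips on the plate, rail corners at (374,60), (728,235), (232,238) and (605,443) in the bay_s crop, and nothing on the rails.

```bash
python3 - <<'E'
from h import *; import pickle
np.set_printoptions(precision=4,suppress=True)
s,e,w=pickle.load(open('a.pkl','rb'))
g=cast(w,np.array([(374,185),(411,182),(414,314),(377,314)])/1.5,.084)[:,:2]; print('grip',g,g.mean(0),np.degrees(np.arctan2(*(g[0]-g[3])[::-1])),np.degrees(np.arctan2(*(g[1]-g[2])[::-1])),np.linalg.norm(g[0]-g[3]),np.linalg.norm(g[0]-g[1]))
t=cast(w,np.array([(318,67),(512,67),(491,341),(330,341)])/1.5,.02)[:,:2]; print('tray',t,t.mean(0),np.degrees(np.arctan2(*(t[0]-t[3])[::-1])),np.degrees(np.arctan2(*(t[1]-t[2])[::-1])),np.linalg.norm(t[0]-t[3]),np.linalg.norm(t[0]-t[1]))
T=np.array(status.get_obs()['tool_pos']);R=cv2.Rodrigues(np.array(status.get_obs()['tool_rot']))[0]
print('delta tool',R.T@(np.r_[g.mean(0),.05]-T)/.03)
for d,p in ((s,np.array([(374,60),(728,235),(605,443),(232,238)])/4+[160,170]),(e,np.array([(250,372),(513,335),(355,468)])/3+[160,80])):
    b=cast(d,p,.062)[:,:2]; print('bay',b)
    if len(b)==4: print(b.mean(0),[np.degrees(np.arctan2(*(b[i]-b[j])[::-1])) for i,j in((1,0),(2,3),(0,3),(1,2))],[np.linalg.norm(b[i]-b[j]) for i,j in((1,0),(2,3),(0,3),(1,2))])
E
```

```text
grip [[ 0.54   -0.3175]
 [ 0.5589 -0.3269]
 [ 0.5198 -0.3977]
 [ 0.5002 -0.3859]] [ 0.5297 -0.357 ] 59.86041078272795 61.1253095454639 0.07913353251537569 0.021118946650032326
tray [[ 0.5429 -0.2385]
 [ 0.6529 -0.3037]
 [ 0.5491 -0.4721]
 [ 0.4426 -0.4081]] [ 0.5469 -0.3556] 59.39379475502041 58.365773489094785 0.19701182223795152 0.12781193656679757
delta tool [0.1807 0.1082 6.0417]
bay [[ 0.4689  0.0052]
 [ 0.7032  0.0481]
 [ 0.7311 -0.0993]
 [ 0.4981 -0.1432]]
[ 0.6003 -0.0473] [np.float64(10.365670209389222), np.float64(10.670118770229733), np.float64(101.12569193407765), np.float64(100.72550812240625)] [np.float64(0.23821085684083407), np.float64(0.23714984673564335), np.float64(0.15125318409056152), np.float64(0.14998271455604636)]
bay [[ 0.4658 -0.0034]
 [ 0.7278 -0.101 ]
 [ 0.4906 -0.1603]]
```

```bash

python3 -m jog '[[0,0,0.2,0.18,0.11,1,1],[0,0,0,0,0,1,1],[0,0,0,0,0,1,1],[0,0,0,0,0,1,1],[0,0,0,0,0,1,1]]' >/dev/null
python3 -m jog '[[0,0,0,0,0,1,1],[0,0,0,0,0,0.04,1],[0,0,0,0,0,0,-1],[0,0,0,0,0,0,-1],[0,0,0,0,0,0,-1]]' 60
python3 -m jog '[[0,0,0,0,0,0,-1],[0,0,0,0,0,0,-1],[0,0,0,0,0,0,-1],[0,0,0,0,0,0,-1]]'
```

```text
t: 4.15
tool_pos: [0.5305, -0.3577, 0.0517]
tool_rot: [2.746, 1.522, 0.001]
contact_force: [-0.2, -0.5, -0.2]
opening: 0.0322
grip_force: 0.0
t: 4.65
tool_pos: [0.5305, -0.3576, 0.0516]
tool_rot: [2.746, 1.522, 0.001]
contact_force: [-1.2, 1.0, 5.7]
opening: 0.0235
grip_force: 59.9
```

```bash

python3 -m jog '[[0,0,0,0,0,-1,-1],[0,0,0,0,0,-1,-1],[0,0,0,0,0,-1,-1],[0,0,0,0,0,-1,-1],[0,0,0,0,0,-1,-1]]'
python3 -m jog '[[0,0,-1,0,0,0,-1],[0,0,-1,0,0,0,-1],[0,0,-1,0,0,0,-1],[0,0,-1,0,0,0,-1],[0,0,-1,0,0,0,-1]]' >/dev/null
python3 -m jog '[[0,0,-1,0,0,0,-1],[0,0,-1,0,0,0,-1],[0,0,-1,0,0,0,-1],[0,0,-0.5,0,0,0,-1]]'  >/dev/null
python3 -m jog '[[0,0,0,0.97,0.74,0,-1],[0,0,0,0.97,0.74,0,-1],[0,0,0,0.97,0.74,0,-1],[0,0,0,0.97,0.74,0,-1],[0,0,0,0.97,0.74,0,-1]]' >/dev/null
python3 -m jog '[[0,0,0,0.97,0.74,0,-1],[0,0,0,0.97,0.74,0,-1],[0,0,0,0.97,0.74,0,-1],[0,0,0,0.97,0.74,0,-1],[0,0,0,0.97,0.74,0,-1]]'
python3 -m jog '[[0,0,0,0,0,0,-1],[0,0,0,0,0,0,-1]]'
python3 - <<'E'
from h import *
s=viewer.get_image('scene'); w=viewer.get_image('wrist')
import pickle; pickle.dump((s,w),open('b.pkl','wb'))
a=cv2.resize(w['img'],(600,450)); b=cv2.resize(s['img'][170:310,160:360],(200*4,140*4),interpolation=2)
cv2.imwrite('pics/w2.png',cv2.resize(w['img'],(768,576),interpolation=2)[:,:,::-1])
E
```

```text
t: 5.28
tool_pos: [0.529, -0.3565, 0.1994]
tool_rot: [-2.746, -1.522, 0.002]
contact_force: [-0.2, -0.3, -2.1]
opening: 0.0236
grip_force: 58.7
t: 7.65
tool_pos: [0.6946, -0.0293, 0.1982]
tool_rot: [-2.007, -2.414, 0.002]
contact_force: [-0.5, 0.5, -2.4]
opening: 0.0232
grip_force: 60.8
t: 7.9
tool_pos: [0.6943, -0.0307, 0.1987]
tool_rot: [-2.008, -2.414, 0.003]
contact_force: [-0.2, -0.0, -2.5]
opening: 0.0232
grip_force: 60.8
```

View pics/w2.png

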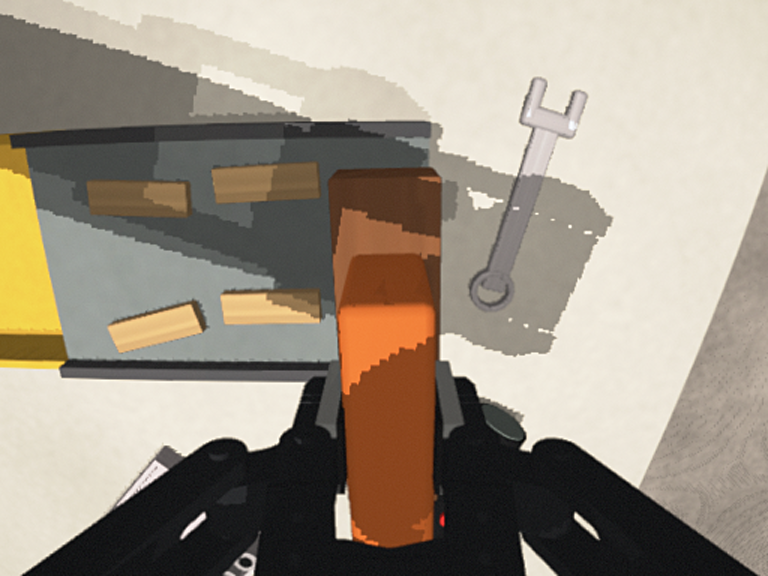

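The wrist view shows the scraper held over the +x end of the plate. The four chips lie left of it with right ends at about px 320. The +y rail top runs (431,122) to (431,136), and the -y rail top outer edge is near (62,378) to (300,381).

```bash
python3 - <<'E'
from h import *; import pickle
np.set_printoptions(precision=4,suppress=True)
s,w=pickle.load(open('b.pkl','rb')); k=1.5
A=lambda p,z: cast(w,np.array(p)/k,z)[:,:2]
top=A([(11,134),(431,121)],.062); inn=A([(13,147),(431,136)],.062); low=A([(62,378),(300,381)],.062); pl=A([(62,361),(318,363)],.05)
for n,v in (('top',top),('inn',inn),('low',low),('lowplate',pl)): print(n,v.ravel(),np.degrees(np.arctan2(*(v[1]-v[0])[::-1])))
a=np.radians(10.5); ex=np.array([np.cos(a),np.sin(a)]); ey=np.array([-ex[1],ex[0]]); c=np.array([.600,-.048])
B=lambda v:(v-c)@np.c_[ex,ey]*1000
for n,v in (('top',top),('inn',inn),('low',low),('lowplate',pl),('edge',A([(28,150),(60,360)],.05)),('end',A([(431,136)],.062)),('chips',A([(320,195),(322,320),(190,215),(205,330)],.059))): print(n,B(v).round(1).tolist())
o=status.get_obs(); print(B(np.array(o['tool_pos'])[:2]), np.degrees(2*np.arctan2(o['tool_rot'][1],o['tool_rot'][0]))%180)
# scraper wood far top end corners, z of wood top = tcp-.0176
print(B(A([(331,172),(441,172)],.1987-.0176)))
E
```

```text
top [0.4685 0.0069 0.7023 0.0513] 10.764188837565978
inn [ 0.4697 -0.0004  0.7038  0.0437] 10.65783630328171
low [ 0.4968 -0.1464  0.6536 -0.1164] 10.85069536840121
lowplate [ 0.4897 -0.1414  0.6623 -0.1082] 10.888829076950449
top [[-119.3, 77.9], [118.6, 79.0]]
inn [[-119.4, 70.6], [118.8, 71.2]]
low [[-119.4, -78.0], [40.2, -77.0]]
lowplate [[-125.5, -71.7], [50.3, -70.5]]
edge [[-118.8, 67.8], [-126.8, -71.0]]
end [[118.8, 71.2]]
chips [[57.7, 39.1], [55.6, -36.6], [-18.0, 28.3], [-17.6, -43.6]]
[95.8739 -0.849 ] 100.4402285123191
[[ 78.2838  65.1368]
 [112.7307  65.1114]]
```

```bash

python3 -m jog '[[0,0,0,0,0,1,-1],[0,0,0,0,0,1,-1],[0,0,0,0,0,0.6,-1],[0,0,0,0,0,0.4,-1],[0,0,0,0,0,0.3,-1]]'
python3 -m jog '[[0,0,0,0,0,0,-1],[0,0,0,0,0,0,-1]]'
```

```text
t: 8.62
tool_pos: [0.6954, -0.0308, 0.1012]
tool_rot: [2.009, 2.414, 0.001]
contact_force: [-0.3, 0.6, -2.2]
opening: 0.0234
grip_force: 60.8
t: 8.88
tool_pos: [0.6958, -0.0305, 0.1023]
tool_rot: [2.008, 2.414, 0.001]
contact_force: [-0.3, -0.3, -3.1]
opening: 0.0232
grip_force: 60.8
```

```bash

python3 -m jog '[[0,0,0,0,-0.3,0.12,-1],[0,0,0,0,-0.4,0,-1],[0,0,0,0,-0.4,0,-1],[0,0,0,0,-0.4,0,-1],[0,0,0,0,-0.4,0,-1]]'
python3 -m jog '[[0,0,0,0,-0.4,0,-1],[0,0,0,0,-0.4,0,-1],[0,0,0,0,-0.4,0,-1],[0,0,0,0,-0.4,0,-1],[0,0,0,0,-0.4,0,-1]]'
python3 -m jog '[[0,0,0,0,-0.4,0,-1],[0,0,0,0,-0.4,0,-1],[0,0,0,0,-0.4,0,-1],[0,0,0,0,-0.4,0,-1],[0,0,0,0,-0.4,0,-1]]'
```

```text
t: 9.5
tool_pos: [0.6381, -0.041, 0.0976]
tool_rot: [2.009, 2.415, 0.0]
contact_force: [1.6, -0.9, -2.6]
opening: 0.0235
grip_force: 60.8
t: 10.12
tool_pos: [0.5793, -0.0519, 0.0976]
tool_rot: [2.009, 2.415, 0.0]
contact_force: [1.0, 0.6, -1.8]
opening: 0.0236
grip_force: 60.7
t: 10.75
tool_pos: [0.5203, -0.0629, 0.0976]
tool_rot: [2.009, 2.415, 0.0]
contact_force: [0.4, 0.4, -2.3]
opening: 0.0235
grip_force: 60.8
```

```bash

python3 -m jog '[[0,0,0,0,-0.4,0,-1],[0,0,0,0,-0.4,0,-1],[0,0,0,0,-0.4,0,-1],[0,0,0,0,-0.4,0,-1],[0,0,0,0,-0.4,0,-1]]'
python3 -m jog '[[0,0,0,0,0,0,-1],[0,0,0,0,0,0,-1],[0,0,0,0,0,-1,-1],[0,0,0,0,0,-1,-1],[0,0,0,0,0,-1,-1]]'
python3 -m jog '[[0,0,0,0,0,-1,-1]]'
python3 - <<'E'
from h import *
s=viewer.get_image('scene'); e=viewer.get_image('side'); w=viewer.get_image('wrist')
a=cv2.resize(e['img'][150:300,190:350],(400,375),interpolation=2); b=cv2.resize(w['img'],(400,300))
cv2.imwrite('pics/c.png',np.hstack([a,np.vstack([b,np.zeros((75,400,3),np.uint8)])])[:,:,::-1])
E
```

```text
t: 11.38
tool_pos: [0.4614, -0.0734, 0.0976]
tool_rot: [-2.009, -2.415, -0.002]
contact_force: [1.1, 3.0, -1.3]
opening: 0.0233
grip_force: 61.4
t: 12.0
tool_pos: [0.462, -0.0739, 0.188]
tool_rot: [-2.008, -2.415, 0.002]
contact_force: [1.3, 0.9, -3.3]
opening: 0.0235
grip_force: 60.7
t: 12.12
tool_pos: [0.462, -0.0739, 0.2181]
tool_rot: [-2.009, -2.415, 0.002]
contact_force: [0.8, 0.6, -2.7]
opening: 0.0233
grip_force: 60.7
```

View pics/c.png

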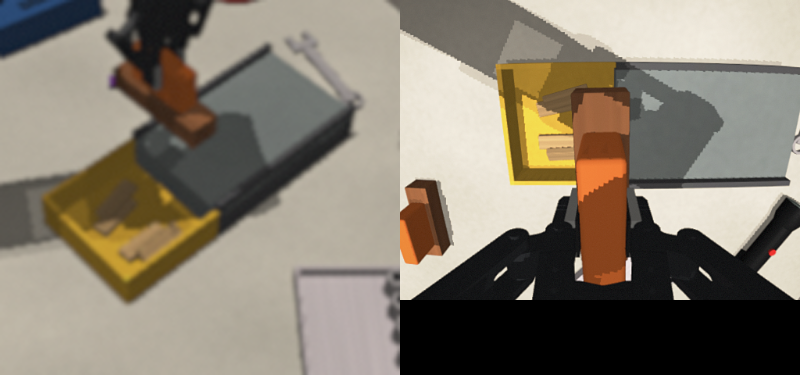

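The plate is clear and all four chips lie in the trough: side crop (115,205) and (150,240), wrist crop (560,105) and (560,145).

```bash

python3 -m jog '[[0,0,0,-0.97,0.054,0,-1],[0,0,0,-0.97,0.054,0,-1],[0,0,0,-0.97,0.054,0,-1],[0,0,0,-0.97,0.054,0,-1],[0,0,0,-0.97,0.054,0,-1]]' >/dev/null
python3 -m jog '[[0,0,0,-0.97,0.054,0,-1],[0,0,0,-0.97,0.054,0,-1],[0,0,0,-0.97,0.054,0,-1],[0,0,0,-0.97,0.054,0,-1],[0,0,0,-0.97,0.054,0,-1]]' >/dev/null
python3 -m jog '[[0,0,1,0,0,0,-1],[0,0,1,0,0,0,-1],[0,0,1,0,0,0,-1],[0,0,1,0,0,0,-1],[0,0,1,0,0,0,-1]]' >/dev/null
python3 -m jog '[[0,0,1,0,0,0,-1],[0,0,1,0,0,0,-1],[0,0,1,0,0,0,-1],[0,0,0.5,0,0,0,-1],[0,0,0,0,0,0,-1]]'
```

```text
t: 14.78
tool_pos: [0.5302, -0.3563, 0.2146]
tool_rot: [-2.744, -1.522, 0.003]
contact_force: [0.3, -0.2, -2.7]
opening: 0.0234
grip_force: 60.9
```

```bash

python3 -m jog '[[0,0,0,0,0,1,-1],[0,0,0,0,0,1,-1],[0,0,0,0,0,1,-1],[0,0,0,0,0,1,-1],[0,0,0,0,0,0.8,-1]]' >/dev/null
python3 -m jog '[[0,0,0,0,0,0.3,-1],[0,0,0,0,0,0.2,-1],[0,0,0,0,0,0,-1],[0,0,0,0,0,0,-1]]'
```

```text
t: 15.9
tool_pos: [0.5316, -0.3574, 0.0597]
tool_rot: [2.746, 1.522, 0.001]
contact_force: [0.1, 0.2, -2.9]
opening: 0.0232
grip_force: 60.7
```

```bash

python3 -m jog '[[0,0,0,0,0,0.15,-1],[0,0,0,0,0,0.1,-1],[0,0,0,0,0,0.0,-1]]'
python3 -m jog '[[0,0,0,0,0,0.05,-1],[0,0,0,0,0,0.0,-1]]'
```

```text
t: 16.27
tool_pos: [0.5311, -0.3571, 0.0516]
tool_rot: [2.747, 1.523, 0.0]
contact_force: [-1.7, 0.2, 1.1]
opening: 0.0231
grip_force: 61.3
t: 16.52
tool_pos: [0.5312, -0.3571, 0.0516]
tool_rot: [2.748, 1.523, -0.0]
contact_force: [-4.8, 3.7, 7.9]
opening: 0.0235
grip_force: 62.3
```

```bash

python3 -m jog '[[0,0,0,0,0,0,1],[0,0,0,0,0,0,1],[0,0,0,0,0,0,1],[0,0,0,0,0,0,1],[0,0,0,0,0,0,1]]'
python3 -m jog '[[0,0,0,0,0,-0.7,1],[0,0,0,0,0,-1,1],[0,0,0,0,0,-1,1],[0,0,0,0,0,-1,1],[0,0,0,0,0,-1,1]]'
python3 -m jog '[[0,0,0,0,0,-1,1],[0,0,0,0,0,0,1]]'
python3 - <<'E'
from h import *
np.set_printoptions(precision=4,suppress=True)
e=viewer.get_image('side'); s=viewer.get_image('scene'); w=viewer.get_image('wrist')
import pickle; pickle.dump((s,e,w),open('d.pkl','wb'))
m=mask(w['img'],(4,150,60),(15,255,255))
for n,d in (('scene',s),('side',e)):
  for nm,lo,hi,z in (('green',(45,80,40),(85,255,255),.066),('blue',(100,110,25),(125,255,255),.06)):
    k=cv2.findContours(mask(d['img'],lo,hi),0,1)[0]; k=[c for c in k if cv2.contourArea(c)>15]
    for c in k: print(n,nm,cv2.contourArea(c),cv2.boundingRect(c),cast(d,[cv2.minAreaRect(c)[0]],z)); 
a=cv2.resize(e['img'][115:185,160:250],(450,350),interpolation=2); b=cv2.resize(w['img'],(350,262)); 
b=np.vstack([b,np.zeros((88,350,3),np.uint8)]); c=cv2.resize(s['img'][90:160,270:390],(600,350),interpolation=2)[:250]
c=np.hstack([c,np.zeros((250,200,3),np.uint8)])
cv2.imwrite('pics/d.png',np.vstack([np.hstack([a,b]),c])[:,:,::-1])
E
```

```text
t: 17.15
tool_pos: [0.531, -0.3569, 0.0494]
tool_rot: [-2.748, -1.523, 0.0]
contact_force: [0.1, 0.1, 0.3]
opening: 0.0856
grip_force: 0.0
t: 17.77
tool_pos: [0.5313, -0.357, 0.1936]
tool_rot: [2.746, 1.522, 0.001]
contact_force: [0.1, -0.3, -0.0]
opening: 0.0855
grip_force: 0.0
t: 18.02
tool_pos: [0.5326, -0.3582, 0.2259]
tool_rot: [2.741, 1.519, 0.005]
contact_force: [-0.0, -0.5, 0.2]
opening: 0.0852
grip_force: 0.0
scene green 32.0 (314, 104, 9, 6) [[0.4094 0.3407 0.066 ]]
scene blue 51.5 (328, 123, 30, 20) [[0.519  0.3042 0.06  ]]
scene blue 1083.5 (0, 0, 53, 33) [[-0.7533  0.0226  0.06  ]]
side green 41.5 (181, 143, 9, 7) [[0.4236 0.336  0.066 ]]
side blue 1024.0 (174, 137, 56, 35) [[0.4717 0.2984 0.06  ]]
```

View pics/d.png

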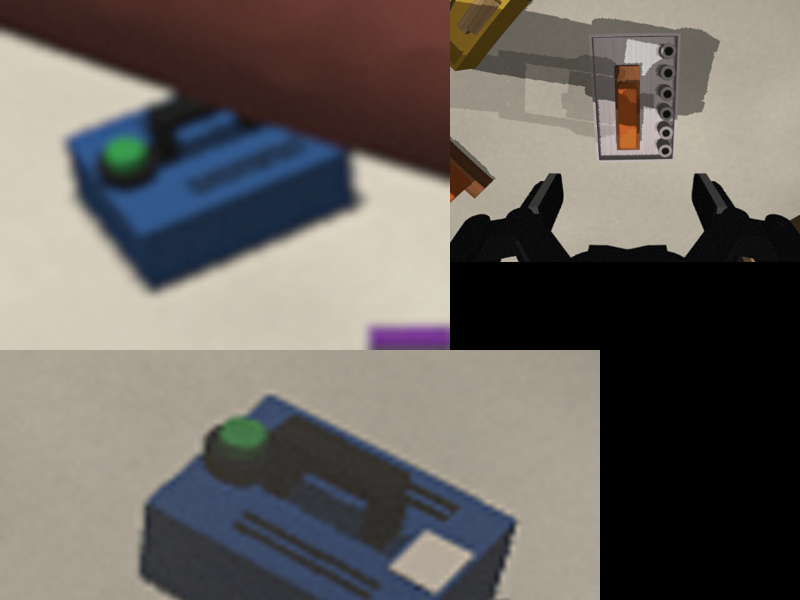

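The tray crop shows the scraper standing upright in the tray. The charger's top corners are visible, with the button raised on a black ring at side crop (124,153) and scene crop (243,434).

```bash
python3 - <<'E'
from h import *; import pickle
np.set_printoptions(precision=4,suppress=True)
s,e,w=pickle.load(open('d.pkl','rb'))
a=cast(s,np.array([(268,45),(515,168),(148,155)])/5+[270,90],.06)[:,:2]; b=cast(e,np.array([(70,145),(145,236),(350,155)])/5+[160,115],.06)[:,:2]
print(a,b)
an=lambda v:np.degrees(np.arctan2(v[1],v[0]))
print('scene x',an(a[1]-a[0]),np.linalg.norm(a[1]-a[0]),'y',an(a[0]-a[2]),np.linalg.norm(a[0]-a[2]),'centre',(a[1]+a[2])/2)
print('side x',an(b[2]-b[1]),np.linalg.norm(b[2]-b[1]),'y',an(b[0]-b[1]),np.linalg.norm(b[0]-b[1]),'centre',(b[0]+b[2])/2)
def tri(p,q):
    P=[]
    for d in (s,e):
        K,D,R,t=cam(d); P.append(np.c_[R,t])
    u=[cv2.undistortPoints(np.array(x,float).reshape(1,1,2),*cam(d)[:2]).reshape(2,1) for x,d in ((p,s),(q,e))]
    X=cv2.triangulatePoints(P[0],P[1],*u).ravel(); return X[:3]/X[3]
print('btn',tri((243/5+270,84/5+90),(124/5+160,153/5+115)))
E
```

```text
[[0.3971 0.3849]
 [0.5634 0.3935]
 [0.4053 0.2624]] [[0.3967 0.3736]
 [0.4027 0.2578]
 [0.5624 0.26  ]]
scene x 2.9623845721132667 0.16650305753963462 y 93.81392163603773 0.12285308399665679 centre [0.4843 0.3279]
side x 0.7962522934154156 0.15973491156005537 y 92.97416415588154 0.11594628699969046 centre [0.4796 0.3168]
btn [0.4198 0.3269 0.0778]
```

```bash

python3 -m jog '[[0,0,1,0,0,0,1],[0,0,1,0,0,0,1],[0,0,1,0,0,0,1],[0,0,1,0,0,0,1],[0,0,1,0,0,0,1]]' >/dev/null
python3 -m jog '[[0,0,1,0,0,0,1],[0,0,1,0,0,0,1],[0,0,1,0,0,0,1],[0,0,1,0,0,0,1],[0,0,1,0,0,0,1]]' >/dev/null
python3 -m jog '[[0,0,1,0,0,0,1],[0,0,0.1,0,0,0,1],[0,0,0,-0.03,-1,0,1],[0,0,0,-0.03,-1,0,1],[0,0,0,-0.03,-1,0,1]]'
python3 -m jog '[[0,0,0,-0.03,-1,0,1],[0,0,0,-0.03,-1,0,1],[0,0,0,-0.03,-1,0,1],[0,0,0,-0.03,-1,0,1],[0,0,0,-0.03,-1,0,1]]' >/dev/null
python3 -m jog '[[0,0,0,-0.03,-1,0,1],[0,0,0,-0.03,-1,0,1],[0,0,0,-0.03,-1,0,1],[0,0,0,-0.03,-1,0,1],[0,0,0,-0.03,-1,0,1]]' >/dev/null
python3 -m jog '[[0,0,0,-0.03,-1,0,1],[0,0,0,-0.03,-1,0,1],[0,0,0,-0.03,-1,0,1],[0,0,0,-0.03,-1,0,1],[0,0,0,-0.03,-1,0,1]]' >/dev/null
python3 -m jog '[[0,0,0,-0.03,-1,0,1],[0,0,0,-0.03,-1,0,1],[0,0,0,-0.03,-1,0,1],[0,0,0,-0.03,-1,0,1],[0,0,0,-0.03,-0.7,0,1]]'
python3 -m jog '[[0,0,0,0,0,0,1]]'
python3 - <<'E'
from h import *
w=viewer.get_image('wrist'); import pickle; pickle.dump(w,open('e.pkl','wb'))
cv2.imwrite('pics/e.png',cv2.resize(w['img'],(768,576),interpolation=2)[:,:,::-1])
E
```

```text
t: 20.05
tool_pos: [0.5238, -0.2659, 0.2193]
tool_rot: [-3.14, -0.07, 0.002]
contact_force: [0.1, 0.8, 0.8]
opening: 0.0851
grip_force: 0.0
t: 22.55
tool_pos: [0.48, 0.3236, 0.2195]
tool_rot: [3.14, 0.071, -0.002]
contact_force: [0.7, -0.5, 0.2]
opening: 0.0854
grip_force: 0.0
t: 22.68
tool_pos: [0.4801, 0.3233, 0.2198]
tool_rot: [3.14, 0.072, -0.002]
contact_force: [0.2, -0.0, 1.3]
opening: 0.0852
grip_force: 0.0
```

View pics/e.png

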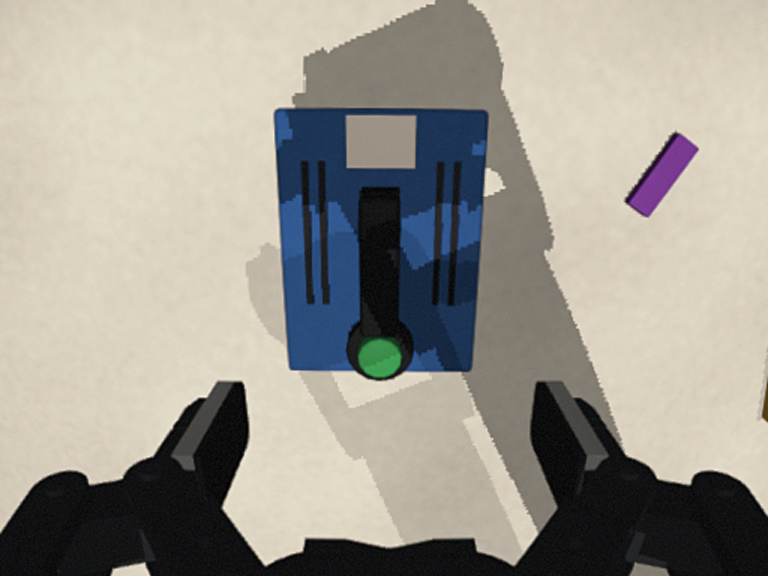

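Wrist view: charger upright below the hand, top corners at (276,109), (488,110), (472,371) and (290,370). The handle is centred at column 380 and the button is at (380,357).

```bash
python3 - <<'E'
from h import *; import pickle
np.set_printoptions(precision=4,suppress=True)
w=pickle.load(open('e.pkl','rb'))
c=cast(w,np.array([(276,109),(488,110),(472,371),(290,370)])/1.5,.06)[:,:2]
an=lambda v:np.degrees(np.arctan2(v[1],v[0]))
print(c,c.mean(0),an(c[0]-c[3]),an(c[1]-c[2]),an(c[0]-c[1]),an(c[3]-c[2]),np.linalg.norm(c[0]-c[3]),np.linalg.norm(c[0]-c[1]))
h=cast(w,np.array([(361,188),(400,188)])/1.5,.102); b=cast(w,np.array([(380,357)])/1.5,.077); print(h,b)
o=status.get_obs(); T=np.array(o['tool_pos']);R=cv2.Rodrigues(np.array(o['tool_rot']))[0]
print('tool x dir',an(R[:,0]),R.T@(np.r_[c.mean(0),.075]-T)/.03, 'btn z-plane tool delta',R.T@(b[0]-T)/.03, 'handle', R.T@(h.mean(0)-T)/.03)
E
```

```text
[[0.5636 0.3925]
 [0.5685 0.271 ]
 [0.4012 0.264 ]
 [0.3962 0.3868]] [0.4824 0.3286] 1.9508595091065408 2.372002863077896 92.31665640528682 92.30465782206976 0.16747693319788415 0.12162640121228721
[[0.5262 0.3402 0.102 ]
 [0.5271 0.3203 0.102 ]] [[0.4177 0.3265 0.077 ]]
tool x dir 2.5713086734994026 [ 0.0804 -0.2015  4.8317] btn z-plane tool delta [-2.0758 -0.2303  4.7668] handle [ 1.5556 -0.1904  3.9305]
```

```bash

python3 -m jog '[[0,0,0,0.1,-0.2,1,1],[0,0,0,0,0,1,1],[0,0,0,0,0,1,1],[0,0,0,0,0,1,1],[0,0,0,0,0,0.75,1]]' >/dev/null
python3 -m jog '[[0,0,0,0,0,0,-1],[0,0,0,0,0,0,-1],[0,0,0,0,0,0,-1],[0,0,0,0,0,0,-1],[0,0,0,0,0,0,-1]]' 100
python3 -m jog '[[0,0,0,0,0,0,-1],[0,0,0,0,0,0,-1],[0,0,0,0,0,0,-1]]'
```

```text
t: 23.98
tool_pos: [0.4843, 0.3294, 0.0798]
tool_rot: [-3.139, -0.069, -0.004]
contact_force: [-1.1, 1.2, 6.8]
opening: 0.0197
grip_force: 99.5
t: 24.35
tool_pos: [0.4843, 0.3294, 0.0798]
tool_rot: [-3.14, -0.069, -0.004]
contact_force: [-1.3, 0.6, 6.8]
opening: 0.0199
grip_force: 99.6
```

```bash

python3 -m jog '[[0,0,0,0,0,-0.5,-1],[0,0,0,0,0,-0.7,-1],[0,0,0,0,0,-1,-1],[0,0,0,0,0,-1,-1],[0,0,0,0,0,-1,-1]]'
python3 -m jog '[[0,0,0,0,0,0,-1],[0,0,0,0,0,0,-1]]'
python3 - <<'E'
from h import *; import pickle
np.set_printoptions(precision=4,suppress=True)
s=pickle.load(open('d.pkl','rb'))[0]; print('canister',cast(s,[(634,340)],0,True),'cap',cast(s,[(655,268)],.15,True))
w=viewer.get_image('wrist'); o=status.get_obs()
R=cv2.Rodrigues(np.array(o['tool_rot']))[0];T=np.array(o['tool_pos']); print(o['wrist_torque'])
m=mask(w['img'],(100,110,25),(125,255,255)); k=max(cv2.findContours(m,0,1)[0],key=cv2.contourArea); print(cv2.approxPolyDP(k,8,True).reshape(-1,2).tolist())
m=mask(w['img'],(45,80,40),(85,255,255)); k=max(cv2.findContours(m,0,1)[0],key=cv2.contourArea); b=cv2.minEnclosingCircle(k);print(b)
bz=T[2]-.0798+.077; print('btn in tool',R.T@(cast(w,[b[0]],bz)[0]-T)*1000)
E
```

```text
t: 24.98
tool_pos: [0.4829, 0.3285, 0.2053]
tool_rot: [3.141, 0.069, -0.001]
contact_force: [0.0, 0.8, -6.2]
opening: 0.0201
grip_force: 98.5
t: 25.22
tool_pos: [0.4825, 0.3283, 0.2027]
tool_rot: [3.14, 0.069, -0.003]
contact_force: [0.0, 0.2, -6.9]
opening: 0.0199
grip_force: 98.6
canister [[0.7913 0.2225 0.    ]] cap [[0.7703 0.2352 0.15  ]]
[ 0.0494 -0.0331 -0.0446]
[[132, 83], [155, 292], [183, 298], [165, 142], [185, 297], [194, 288], [185, 142], [201, 273], [233, 239], [238, 172], [282, 173], [286, 239], [318, 273], [327, 144], [336, 143], [331, 296], [355, 143], [337, 298], [364, 291], [387, 83]]
((258.8974304199219, 353.71795654296875), 25.112932205200195)
btn in tool [-64.1494  -0.8722   3.0126]
```

```bash

python3 -m jog '[[0,0,-0.8,0,0,0,-1],[0,0,-0.84,0,0,0,-1],[0,0,0,0.12,0.5,0,-1],[0,0,0,0.12,0.8,0,-1],[0,0,0,0.12,1,0,-1]]' >/dev/null
python3 -m jog '[[0,0,0,0.12,1,0,-1],[0,0,0,0.12,1,0,-1],[0,0,0,0.12,1,0,-1],[0,0,0,0.12,1,0,-1],[0,0,0,0.12,1,0,-1]]' >/dev/null
python3 -m jog '[[0,0,0,0.12,1,0,-1],[0,0,0,0.12,1,0,-1],[0,0,0,0.12,1,0,-1],[0,0,0,0.12,1,0,-1],[0,0,0,0.12,1,0,-1]]' >/dev/null
python3 -m jog '[[0,0,0,0,0.5,0,-1],[0,0,0,0,0.26,0,-1],[0,0,0,0,0,0,-1],[0,0,0,0,0,0,-1]]'
cat > where.py <<'E'
from h import *
np.set_printoptions(precision=2,suppress=True)
o=status.get_obs(); R=cv2.Rodrigues(np.array(o['tool_rot']))[0];T=np.array(o['tool_pos'])
a=np.radians(10.7); M=np.array([[np.cos(a),np.sin(a)],[-np.sin(a),np.cos(a)]]); print('bay TCP mm',M@(T[:2]-[.6,-.048])*1000,T[2],'toolx deg',np.degrees(np.arctan2(R[1,0],R[0,0])))
w=viewer.get_image('wrist'); cv2.imwrite('pics/f.png',cv2.resize(w['img'],(768,576))[:,:,::-1])
m=mask(w['img'],(45,80,40),(85,255,255)); k=max(cv2.findContours(m,0,1)[0],key=cv2.contourArea); b=cv2.minEnclosingCircle(k)[0]
P=cast(w,[b],T[2]-.003)[0]; print('btn bay',M@(P[:2]-[.6,-.048])*1000,'tool',R.T@(P-T)*1000)
E
python3 where.py
```

```text
t: 27.65
tool_pos: [0.6018, -0.0467, 0.2039]
tool_rot: [-3.127, -0.294, 0.0]
contact_force: [-0.6, 0.1, -7.2]
opening: 0.0201
grip_force: 98.7
bay TCP mm [2.03 0.92] 0.20392296012525532 toolx deg 10.747585278253826
btn bay [-61.44   1.42] tool [-63.46  -0.55   3.01]
```

```bash

python3 -m jog '[[0,0,0,0,0.03,0.6,-1],[0,0,0,0,0,0.6,-1],[0,0,0,0,0,0.4,-1],[0,0,0,0,0,0.3,-1],[0,0,0,0,0,0.2,-1]]'
python3 -m jog '[[0,0,0,0,0,0.1,-1],[0,0,0,0,0,0,-1],[0,0,0,0,0,0,-1]]'
```

```text
t: 28.32
tool_pos: [0.6021, -0.0484, 0.1402]
tool_rot: [-3.128, -0.293, 0.001]
contact_force: [0.1, 0.5, -6.2]
opening: 0.02
grip_force: 98.6
t: 28.7
tool_pos: [0.6026, -0.0486, 0.1386]
tool_rot: [3.128, 0.293, 0.002]
contact_force: [-0.5, 1.3, -6.3]
opening: 0.0199
grip_force: 98.6
```

```bash

python3 -m jog '[[0,0,0,0,0,0.1,-1],[0,0,0,0,0,0.1,-1],[0,0,0,0,0,0,-1]]'
python3 -m jog '[[0,0,0,0,0,0.07,-1],[0,0,0,0,0,0,-1],[0,0,0,0,0,0,-1]]'
```

```text
t: 29.08
tool_pos: [0.6018, -0.0484, 0.1314]
tool_rot: [-3.128, -0.293, 0.002]
contact_force: [-0.5, 0.9, -6.5]
opening: 0.0201
grip_force: 98.6
t: 29.45
tool_pos: [0.6023, -0.0485, 0.1299]
tool_rot: [3.128, 0.293, 0.0]
contact_force: [-0.1, -0.3, -6.4]
opening: 0.0202
grip_force: 98.9
```

```bash

python3 -m jog '[[0,0,0,0,0,0.04,-1],[0,0,0,0,0,0,-1],[0,0,0,0,0,0,-1]]'
python3 -m jog '[[0,0,0,0,0,0.04,-1],[0,0,0,0,0,0,-1],[0,0,0,0,0,0,-1]]'
python3 where.py
```

```text
t: 29.82
tool_pos: [0.6024, -0.0485, 0.1299]
tool_rot: [3.128, 0.293, 0.0]
contact_force: [-6.1, 0.2, 4.5]
opening: 0.02
grip_force: 100.0
t: 30.2
tool_pos: [0.6024, -0.0485, 0.1299]
tool_rot: [3.128, 0.293, 0.0]
contact_force: [-8.3, 1.6, 8.4]
opening: 0.0203
grip_force: 100.8
bay TCP mm [ 2.24 -0.91] 0.12985193915800233 toolx deg 10.70695698132996
btn bay [-61.23  -0.3 ] tool [-63.46  -0.61   3.  ]
```

```bash

python3 -m jog '[[0,0,0,0,0,0,1],[0,0,0,0,0,0,1],[0,0,0,0,0,0,1],[0,0,0,0,0,0,1],[0,0,0,0,0,-0.5,1]]' 
python3 -m jog '[[0,0,0,0,0,-0.8,1],[0,0,0,0,0,-1,1],[0,0,0,0,0,0,1],[0,0,0,0,0,0,1]]' 
python3 - <<'E'
exec(open('where.py').read().split('w=viewer')[0])
w=viewer.get_image('wrist'); m=mask(w['img'],(45,80,40),(85,255,255)); k=max(cv2.findContours(m,0,1)[0],key=cv2.contourArea); b=cv2.minEnclosingCircle(k)[0]
P=cast(w,[b],.127)[0]; print('btn bay',M@(P[:2]-[.6,-.048])*1000,'tool',R.T@(P-T)*1000)
m=mask(w['img'],(100,110,25),(125,255,255)); c=cv2.convexHull(max(cv2.findContours(m,0,1)[0],key=cv2.contourArea)); c=cv2.approxPolyDP(c,6,True).reshape(-1,2); print(c.tolist()); print((cast(w,c,.11)[:,:2]-[.6,-.048])@M.T*1000)
E
```

```text
t: 30.88
tool_pos: [0.6012, -0.0483, 0.1414]
tool_rot: [-3.127, -0.293, 0.005]
contact_force: [0.2, 0.5, 0.2]
opening: 0.0856
grip_force: 0.0
t: 31.38
tool_pos: [0.602, -0.0484, 0.1963]
tool_rot: [-3.128, -0.293, 0.0]
contact_force: [1.0, -0.4, -0.9]
opening: 0.0854
grip_force: 0.0
bay TCP mm [ 1.92 -0.81] 0.1962781573218497 toolx deg 10.698029055285266
btn bay [-62.28  -0.51] tool [-64.19  -0.3   69.29]
[[351, 79], [334, 293], [186, 294], [168, 80]]
[[ 84.06 -60.49]
 [-81.47 -61.12]
 [-82.47  59.36]
 [ 83.41  59.57]]
```

```bash

python3 -m jog '[[0,0,0,-0.75,0,0,-1],[0,0,0,-0.75,0,0,-1],[0,0,0,-0.67,0,0,-1],[0,0,0,0,0,0,-1],[0,0,0,0,0,0,-1]]' 30
python3 -m jog '[[0,0,0,0,0,0.7,-1],[0,0,0,0,0,0.7,-1],[0,0,0,0,0,0.4,-1],[0,0,0,0,0,0,-1],[0,0,0,0,0,0,-1]]' 
```

```text
t: 32.05
tool_pos: [0.5383, -0.0604, 0.1958]
tool_rot: [-3.127, -0.293, 0.001]
contact_force: [1.0, -1.2, -0.6]
opening: -0.0001
grip_force: 0.0
t: 32.67
tool_pos: [0.5387, -0.0606, 0.143]
tool_rot: [3.128, 0.293, 0.001]
contact_force: [0.2, -0.0, 0.2]
opening: -0.0001
grip_force: 0.0
```

```bash

python3 -m jog '[[0,0,0,0,0,0.1,-1],[0,0,0,0,0,0.1,-1],[0,0,0,0,0,0,-1]]'
python3 -m jog '[[0,0,0,0,0,0.07,-1],[0,0,0,0,0,0,-1]]'
```

```text
t: 33.05
tool_pos: [0.5381, -0.0605, 0.1363]
tool_rot: [-3.128, -0.293, 0.0]
contact_force: [-0.1, -0.0, 0.7]
opening: 0.0004
grip_force: 0.0
t: 33.3
tool_pos: [0.5381, -0.0605, 0.1342]
tool_rot: [-3.128, -0.293, 0.0]
contact_force: [-0.1, -0.9, -0.4]
opening: -0.0003
grip_force: 0.0
```

```bash

python3 -m jog '[[0,0,0,0,0,0.1,-1],[0,0,0,0,0,0.1,-1],[0,0,0,0,0,0,-1]]'
python3 -m jog '[[0,0,0,0,0,0.08,-1],[0,0,0,0,0,0,-1]]'
python3 -m jog '[[0,0,0,0,0,0.07,-1],[0,0,0,0,0,0,-1]]'
```

```text
t: 33.67
tool_pos: [0.5385, -0.0606, 0.1288]
tool_rot: [3.128, 0.293, 0.001]
contact_force: [0.0, -0.0, 3.5]
opening: 0.0
grip_force: 1.6
t: 33.92
tool_pos: [0.5385, -0.0606, 0.1264]
tool_rot: [3.128, 0.293, 0.001]
contact_force: [-0.3, 0.3, 4.4]
opening: 0.0003
grip_force: 2.3
t: 34.17
tool_pos: [0.5386, -0.0606, 0.1259]
tool_rot: [3.128, 0.293, 0.0]
contact_force: [-4.3, 1.2, 12.3]
opening: 0.0001
grip_force: 6.0
```

```bash

python3 -m jog '[[0,0,0,0,0,0.04,-1],[0,0,0,0,0,0,-1],[0,0,0,0,0,-0.5,-1],[0,0,0,0,0,-1,-1],[0,0,0,0,0,-1,-1]]'
python3 -m jog '[[0,0,0,1,0,-1,-1],[0,0,0,1,0,0,-1],[0,0,0,0,0,0,-1],[0,0,0,0,0,0,-1]]'
python3 - <<'E'
exec(open('where.py').read().split('w=viewer')[0])
w=viewer.get_image('wrist'); m=mask(w['img'],(45,80,40),(85,255,255)); k=max(cv2.findContours(m,0,1)[0],key=cv2.contourArea); b=cv2.minEnclosingCircle(k)[0]
P=cast(w,[b],.127)[0]; print('btn bay',M@(P[:2]-[.6,-.048])*1000)
m=mask(w['img'],(100,110,25),(125,255,255)); c=cv2.convexHull(max(cv2.findContours(m,0,1)[0],key=cv2.contourArea)); c=cv2.approxPolyDP(c,6,True).reshape(-1,2); print((cast(w,c,.11)[:,:2]-[.6,-.048])@M.T*1000)
import pickle; s0=pickle.load(open('d.pkl','rb'))[1]; s=viewer.get_image('side')
# change since before charger move, tray / trough / bystander regions of side view
d=cv2.absdiff(s['img'],s0['img']).max(2)
for n,(x,y,x2,y2) in dict(tray=(308,255,366,328),trough=(205,205,280,270)).items(): print(n,(d[y:y2,x:x2]>40).mean())
for i in (s0,s):
  m=mask(i['img'],(5,170,90),(14,255,255)); print([cv2.minAreaRect(k) for k in cv2.findContours(m,0,1)[0] if cv2.contourArea(k)>100])
E
```

```text
t: 34.8
tool_pos: [0.5375, -0.0603, 0.1974]
tool_rot: [-3.127, -0.293, 0.003]
contact_force: [0.1, -1.8, -0.4]
opening: 0.0
grip_force: 0.0
t: 35.3
tool_pos: [0.5962, -0.0493, 0.2263]
tool_rot: [-3.127, -0.293, 0.004]
contact_force: [0.2, -0.9, 0.7]
opening: -0.0
grip_force: 0.0
bay TCP mm [-3.95 -0.57] 0.2263398806977266 toolx deg 10.705098279053376Traceback (most recent call last):
  File "<stdin>", line 2, in <module>
ValueError: max() iterable argument is empty
```

```bash
python3 - <<'E'
exec(open('where.py').read().split('w=viewer')[0])
w=viewer.get_image('wrist')
m=mask(w['img'],(100,110,25),(125,255,255)); c=cv2.convexHull(max(cv2.findContours(m,0,1)[0],key=cv2.contourArea)); c=cv2.approxPolyDP(c,6,True).reshape(-1,2); print((cast(w,c,.11)[:,:2]-[.6,-.048])@M.T*1000)
Rb=np.array([[np.cos(a),-np.sin(a)],[np.sin(a),np.cos(a)]]); xy=Rb@np.array([-.062,-.0006])+[.6,-.048]
P=[np.r_[xy,.1275+z] for z in (0,-.006)]
import pickle; s0=pickle.load(open('d.pkl','rb'))[1]
print('expected wrist px',proj(w,P)[0], 'rgb',w['img'][tuple(proj(w,P)[0].astype(int)[::-1])])
for n in ('scene','side'):
  s=viewer.get_image(n); k=[c for c in cv2.findContours(mask(s['img'],(45,70,40),(85,255,255)),0,1)[0] if cv2.contourArea(c)>8]
  print(n,[(cv2.minAreaRect(c)[0],cv2.contourArea(c)) for c in k],'exp out/in',proj(s,P).ravel(), s['img'][tuple(proj(s,P)[0].astype(int)[::-1])])
for i in (s0,s):
  m=mask(i['img'],(5,170,90),(14,255,255)); print([cv2.minAreaRect(k) for k in cv2.findContours(m,0,1)[0] if cv2.contourArea(k)>100])
E
```

```text
bay TCP mm [-4.04 -0.64] 0.22654734340331747 toolx deg 10.693376830903484
[[ 84.02 -61.01]
 [-81.92 -61.23]
 [-81.97  59.81]
 [ 83.3   59.8 ]]
expected wrist px [259.89 257.83] rgb [16 16 14]
scene [((255.5, 200.5), 102.5)] exp out/in [256.04 200.39 256.07 202.02] [38 55 34]
side [((274.5, 192.0), 57.5)] exp out/in [274.32 191.88 274.25 193.28] [23 59 32]
[((210.9857940673828, 319.6182861328125), (36.226806640625, 12.468761444091797), 51.8427734375), ((332.9508361816406, 282.9306335449219), (34.36492156982422, 12.392661094665527), 81.25383758544922)]
[((210.9390411376953, 319.548828125), (36.076141357421875, 12.65007495880127), 51.34019470214844), ((332.8769226074219, 283.01544189453125), (34.481651306152344, 11.411195755004883), 82.87498474121094)]
```

```bash
python3 -c "from station import finish_job; print(finish_job())"
```

```text
the job is handed in; nothing more can be done
None
```

I handed the job in at about 35 s; the hand-in call returned no verdict. All four chips are in the trough, the scraper is standing in the tray, and the charger is flat in the bay about 1 mm from centre, its button pressed until it bottomed at 12 N and back out. I did not measure the canister, torch and wrench at the end, but my moves stayed clear of them.

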